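# Load the cork cassette through the sprung flap of the corking feed

### The arm

A 6-joint arm with a two-finger parallel gripper is mounted at the origin on the work surface. World frame = base frame: x ahead of the robot, y to its left, z up, the work surface at z = 0. Lengths are in m, angles in rad, forces in N, time in s.
With the tool pointing down it reaches from about 0.275 to 0.975 m from the base axis. Payload 8.4 kg.
Tool frame: the origin (TCP) lies on the centre line of the jaws, within the pads' length; the fingertips stand 8 mm ahead of it and the grasp point (between the pads) lies 11 mm behind it; z points along the fingers, y is the line along which they close (so a half turn about z gives the same grasp; the last joint's range is limited). The gripper opens to 92 mm and grips with 3 to 60 N. Pads are 20 mm wide; open, the fingers measure 128 mm over their backs; the gripper's body (75 mm by 189 mm) begins 69 mm behind the grasp point.
Start: joints at [1.299, 0.353, 1.633, -0, 1.155, -0.002], TCP at [0.167, 0.602, 0.223] pointing down, gripper open.
Joint ranges: [-2.63, 2.63], [-0.92, 2.1], [0.06, 2.66], [-1.3, 4.44], [0, 2.69], [-3.02, 3.02]. Speed limits (rad/s): [2.22, 2.22, 2.79, 3.14, 3.14, 3.14].

### API

Orientations are given as [roll, pitch, yaw] about the fixed x, y, z axes, in that order (R = Rz(yaw) Ry(pitch) Rx(roll)).
In Python, from workcell import robot gives the robot as it stands.
- The arm moves only by the tool step_arm, never from a script. Its argument "moves" is a list of rows, each a list of 6 numbers: the shift along the tool's x, y, z as a fraction of full scale, then the turn, a rotation vector about the tool's x, y, z as a fraction of full scale. A call has 1 to 12 rows; each row is the pose to reach, as a shift and turn from the pose commanded when the call began, along the tool's axes at that moment; what a row does not reach only later rows make up. Full scale, the value 1, is 0.25 m for a shift and 45 degrees for a turn. A row lasts 1/8 s, in which the tool goes at most 62.5 mm and 10.7 degrees, less where a joint would pass 70% of its speed; a pose out of reach is approached as far as the arm can. A call with a number of a shift or a turn outside -1 to 1 is refused whole. A call with a gripper value outside its range is refused whole. "fingers" is the gripper's target within -1 to 1 (fully open at 1, half-way at 0, shut at -1), set as the call begins (left out, the last holds). The fingers move at their own pace and stop on an object; "newtons" is the grip in N (left out, the last holds). Time passes only in rows, so rows that repeat a pose let the fingers close. It gives the time, the measured TCP pose, the force, the opening and the grip force at its end, in the units of the state.
- robot.get_state(): the state, without advancing time (a new reading comes with each control period).
- robot.capture(name): name is "scene" or "top" or "wrist"; returns a dict with "frame" (384x512x3 uint8, red, green, blue), "intrinsics" (3x3 intrinsics, pixels), "R" (3x3) and "t" (3): a world point X has camera coordinates R X + t; the wrist camera has in their place "tool_from_camera" (4x4, takes a point from camera to tool coordinates, whose origin is the TCP and whose axes are the flange's). Camera axes: x right, y down, z forward; pixel columns grow to the right and rows downward; lengths in m; the calibration is good to about 2 mm. A picture is of the moment at which its call begins: read the wrist's pose just before it. There is no depth.
- robot.sign_off(): hands the job in; it is judged then, once.
The state is a dict: "t": time; "q": joint angles; "qd": joint speeds; "joint_torque": joint torques, N m; "position": TCP position; "tool_rot": TCP orientation; "contact_force": force on the tool from outside, world axes, zero at the start; "torque": the same for the moment, N m; "opening": finger opening in m; "finger_force": force on a finger pad.
Only numpy, scipy, OpenCV 4.12 (cv2) and the standard library are available. Lean on these libraries where they do the work, as an engineer would, in place of code of your own. Each camera call takes 0.05 s, during which the arm holds its last target. There are 200 camera calls.

### The job

Load the blue cassette of corks into the orange feed chute: set it flat on the bench at the flared mouth and slide it along the bench, through the yellow sprung flap, until it meets the rubber depth stop inside, then press it home there for a moment with about 10 N, keeping every push on the cassette and chute gentle (under 20 N). Take your fingers out so that the flap swings shut behind it, and leave the red cassette and the other things on the bench alone.

Things in the scene. Friction and masses are not known exactly. Their poses are not given: they have to be found in the camera images.
- cork_cassette_center (a point): Blue open-topped plastic box with six upright tan corks, 84 mm long (its x axis), 56 mm wide (y), 40 mm high, its upright corners cut off by 12 mm, 0.24 to 0.39 kg, loose on the bench. The point is its middle, 20 mm above its underside. Both ends are alike; either may lead. It may be pinched across its width or pushed on any face. Home = its leading end bears on the rubber depth stop; it is then clear of the flap.
- cap_cassette_center (a point): Red box of the same size filled with six brass caps; a bystander. The point is its middle, 20 mm above its underside. It and the blue cassette may swap places.
- chute: Orange feed chute fixed on the bench, open above, bench top as its floor, walls 40 mm high. Origin: on the bench, middle of the entry lane, in the plane of the shut flap. x = pushing direction (inward), z up. In this frame, mm: throat 64 wide (y -32 to 32) from x = -28 to the flap at x = 0; behind it the bay, y -32 to 51, up to the end wall at x = 236.
- chute_mouth (a point): Middle of the chute's flared steel mouth on the bench, at (-62, 0, 0) mm in the chute's frame, same axes. The mouth is about 86 mm wide inside here (98 mm outside) and narrows to the 64 mm throat 34 mm farther in. The bench before the mouth is free for 150 mm; set the cassette there, lengthwise to the chute.
- bay_end (a point): Point on the end wall of the bay, at (236, 0, 20) mm in the chute's frame, same axes. Before it stands the depth stop: a black rubber face across the bay, 9 to 35 mm high, backed by aluminium. Its face stands 47 to 72 mm short of this point, a setting that is not reported and must be felt. The rubber gives about 1 mm per 5 N, at most 6 mm; its clamp does not slip.
- flap_hinge (a point): The flap's upright hinge pin, at (0, +43.5, 21) mm in the chute's frame (left side when pushing), point half-way up. The flap is a yellow plate 74 mm wide from the pin, 36 mm high (3 to 39 mm above the bench), 3 mm thick; when it swings inward its free edge sweeps a 74 mm radius into the bay.
- flap (a joint): Angle of the flap: 0 shut across the lane, growing to 1.5 as it swings into the bay; it cannot swing outward. A spring shuts it; at its free edge it takes about 0.4 N to start and 1.5 N fully open, several times that when pushed near the hinge.
- cork_a: Bystander: a loose cork standing upright, 30 mm across, 48 mm high; origin under its middle.
- cork_b: Bystander: another such cork; origin under its middle.
- green_bottle: Bystander: green glass bottle, 72 mm across, 245 mm high; origin under its middle.
- amber_jar: Bystander: amber glass jar, 70 mm across, 90 mm high; origin under its middle.
- key: Bystander: a wrench lying flat; origin under its middle.
- hood_bowl: Bystander: steel bowl, 100 mm across, 45 mm high; origin under its middle.
Things that resemble listed ones, but are neither listed nor needed, are in the scene too. There is more than one size of the part that bears cork_cassette_center; the job needs the largest.

How it is judged:
On the way, in this order (a step that is already met when the one before it is completed fails the run):
1. the blue cassette, flat on the bench, slides nose first through the gate and holds the flap open by more than 0.6 rad (value of joint flap above 0.6 rad and x of cork_cassette_center in the frame of chute between -0.03 and 0.05 m and y of cork_cassette_center in the frame of chute between -0.02 and 0.02 m and height (world z) of cork_cassette_center below 0.028 m), for 0.05 s.
2. past the flap, the cassette is pressed on the depth stop with 6 to 20 N for 0.2 s (contact force between cork_cassette and chute above 6 N and x of cork_cassette_center in the frame of chute above 0.118 m and height (world z) of cork_cassette_center below 0.028 m), for 0.2 s.
At the end, for the whole second after the job is handed in: The blue cassette stands upright and at rest on the bench inside the bay, wholly past the flap (its middle 115 to 158 mm beyond the shut flap's plane and within 30 mm of the lane's middle), and the flap is shut (under 0.08 rad) (x of cork_cassette_center in the frame of chute between 0.115 and 0.158 m and y of cork_cassette_center in the frame of chute between -0.03 and 0.03 m and height (world z) of cork_cassette_center below 0.025 m and angle between cork_cassette_center's own z axis and vertical below 0.1 rad and linear speed of cork_cassette below 0.01 m/s and value of joint flap below 0.08 rad); the robot touches nothing.
It fails at once if the blue cassette and the chute (walls, flap or stop) press on each other with more than 20 N (contact force between cork_cassette and chute above 20 N).
It fails at once if the robot presses on the chute with more than 20 N (contact force between the arm and chute above 20 N).
It fails at once if the red cassette is moved by more than 20 mm (distance of cap_cassette_center from where it was at the start of the episode above 0.02 m).
It fails at once if another loose thing is moved by more than 20 mm (distance of any of cork_a, cork_b, green_bottle, amber_jar, key, hood_bowl from where it was at the start of the episode above 0.02 m).
It also fails if it takes over 64 s, if anything falls off the work surface, if the arm or the gripper's body presses on something with over 40 N, if the wrist force passes 120 N, or if a joint passes its speed limit or range.

## Working session

There is one attempt and no reset: what is moved stays moved. The work goes in short steps, Python scripts to look and compute and a tool call to move; the robot and the scene stay as the last step left them, time stands still between calls to the robot, and variables do not carry over. Pictures are saved under pics/ and viewed, at most 10 in all, crops included, and the job is handed in when it is done.

Besides the shell and the picture viewer there is one more tool, called in YAML: its name, and indented under it one key for each argument. step_arm: Moves the arm, as the interface text tells. Shift numbers are shares of 0.25 m and turn numbers shares of 45 degrees, none past 1 either way. Its arguments: {"type":"object","properties":{"moves":{"type":"array","items":{"type":"array","items":{"type":"number"}}},"fingers":{"type":"number"},"newtons":{"type":"number"}},"required":["moves"]}

```bash
ls; mkdir -p pics; python3 - <<'E'
from workcell import robot
import cv2,numpy as np,pickle
s=robot.get_state();print({k:np.round(v,3).tolist() for k,v in s.items()})
d={}
for n in("scene","top"):
    c=robot.capture(n);d[n]=c;cv2.imwrite(f"pics/{n}0.png",cv2.resize(c["frame"][:,:,::-1],(800,600),interpolation=cv2.INTER_CUBIC))
    print(n,c["intrinsics"],c["R"],c["t"])
pickle.dump(d,open("cap0.pkl","wb"))
E
```

```text
pics
{'t': 0.0, 'q': [1.299, 0.354, 1.634, -0.0, 1.155, -0.002], 'qd': [0.0, -0.0, 0.001, -0.0, -0.001, 0.002], 'joint_torque': [0.005, -59.383, -33.423, 0.07, 0.023, -0.0], 'position': [0.166, 0.602, 0.222], 'tool_rot': [-3.14, 0.0, 2.872], 'contact_force': [-0.636, -0.261, -1.26], 'torque': [-0.026, 0.031, 0.01], 'finger_force': 0.0, 'opening': 0.092}
scene [[392.71560065   0.         257.03497177]
 [  0.         392.71560065 192.72275921]
 [  0.           0.           1.        ]] [[ 0.72352424  0.68981044 -0.02596596]
 [ 0.32418887 -0.37276141 -0.86945415]
 [-0.60943765  0.62065328 -0.49333078]] [-0.45068772 -0.12040423  1.38468868]
top [[451.10051886   0.         263.21243034]
 [  0.         451.10051886 190.11785604]
 [  0.           0.           1.        ]] [[ 0.00428694 -0.99994362 -0.00971489]
 [-0.99806101 -0.0036752  -0.06213469]
 [ 0.06209549  0.00996242 -0.99802049]] [0.02619178 0.59225247 1.43195176]
```

View pics/top0.png

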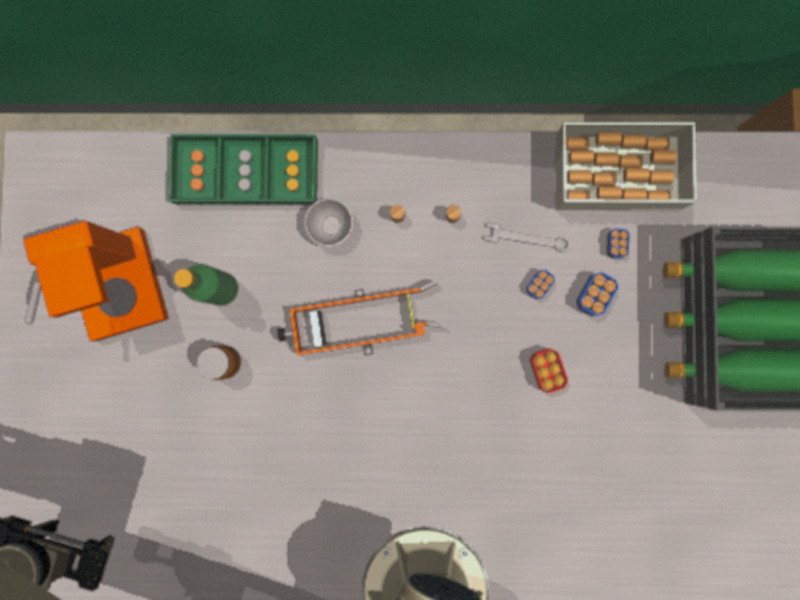

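View pics/scene0.png

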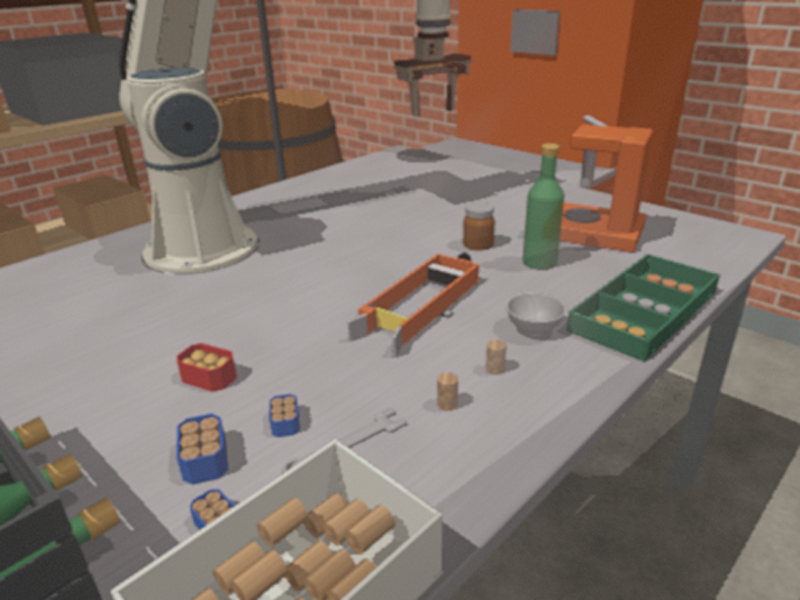

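The top view (800x600 px) shows three blue cassettes at (598,293), (541,284) and (618,243), and the red one at (549,370). The chute runs from its mouth at (430,305) to the end wall at (290,330). Of the three, (598,293) looks largest and so fits the description. I'll measure it and confirm with one enlarged crop.

```bash
cat >h.py <<'E'
import numpy as np,cv2,pickle
def ray(c,uv,z):
    "pixels Nx2 -> world points at height z (fixed camera)"
    uv=np.atleast_2d(uv).astype(float)
    d=np.c_[uv,np.ones(len(uv))]@np.linalg.inv(c["intrinsics"]).T@c["R"]
    o=-c["R"].T@c["t"]
    return o+d*((z-o[2])/d[:,2])[:,None]
def proj(c,X):
    p=(np.atleast_2d(X)@c["R"].T+c["t"])@c["intrinsics"].T
    return p[:,:2]/p[:,2:]
E
python3 - <<'E'
from h import *
d=pickle.load(open("cap0.pkl","rb"));c=d["top"];f=c["frame"]
hsv=cv2.cvtColor(f,cv2.COLOR_RGB2HSV)
blue=cv2.inRange(hsv,(105,90,40),(130,255,255));red=cv2.inRange(hsv,(0,150,60),(6,255,255))|cv2.inRange(hsv,(172,130,60),(180,255,255))
for nm,m in(("blue",blue),("red",red)):
    for k in cv2.findContours(cv2.morphologyEx(m,cv2.MORPH_CLOSE,np.ones((5,5))),0,1)[0]:
        if cv2.contourArea(k)<60: continue
        w=ray(c,k[:,0],0.03)[:,:2]
        r=cv2.minAreaRect((w*1000).astype(np.float32));print(nm,k[:,0].mean(0)*800/512,np.round(r[0]),np.round(r[1]),round(r[2],1))
org=cv2.inRange(hsv,(5,150,80),(15,255,255));org[:180]=0;org[232:]=0;org[:,:180]=0;org[:,285:]=0
k=max(cv2.findContours(cv2.morphologyEx(org,cv2.MORPH_CLOSE,np.ones((9,9))),0,1)[0],key=cv2.contourArea)
w=ray(c,k[:,0],0.04)[:,:2]*1000
r=cv2.minAreaRect(w.astype(np.float32));print("chute",r,cv2.boxPoints(r))
a=cv2.resize(f[150:275,170:300],(416,400),interpolation=2);b=cv2.resize(f[140:260,320:410],(300,400),interpolation=2)
cv2.imwrite("pics/crop1.png",np.hstack([a,b])[:,:,::-1])
E
```

```text
chute ((541.9620361328125, 136.70736694335938), (95.2363052368164, 267.32708740234375), 9.692225456237793) [[472.52057  260.44626 ]
 [517.52655   -3.065093]
 [611.4035    12.968475]
 [566.3975   276.47983 ]]
```

View pics/crop1.png

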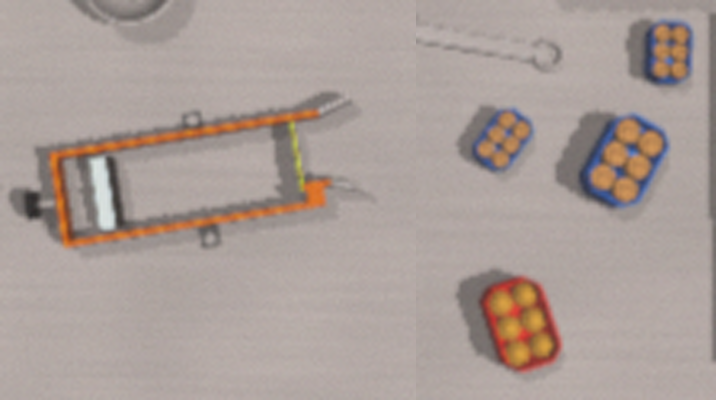

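The crop confirms it. The blue cassette at crop (624,160) is clearly the largest, about 1.5 times the others at (503,140) and (668,52). The flap lies at crop x≈295 and the stop's face at about x≈120. Next I'll fix the colour mask for blue and red and check the chute frame.

```bash
python3 - <<'E'
from h import *
d=pickle.load(open("cap0.pkl","rb"));c=d["top"];f=c["frame"]
hsv=cv2.cvtColor(f,cv2.COLOR_RGB2HSV)
m=((hsv[...,1]>85)*255).astype(np.uint8);m[:140]=0;m[255:]=0;m[:,:325]=0;m[:,405:]=0
for k in cv2.findContours(m,0,1)[0]:
    if cv2.contourArea(k)<60: continue
    r0=cv2.minAreaRect(k)
    for z in(.02,.04):
        w=ray(c,k[:,0],z)[:,:2]*1000
        r=cv2.minAreaRect(w.astype(np.float32));print(z,np.array(r0[0])*800/512,np.round(r[0]),np.round(r[1]),round(r[2],1))
ye=cv2.inRange(hsv,(22,100,80),(33,255,255));ye[:180]=0;ye[215:]=0;ye[:,:240]=0;ye[:,285:]=0
v,u=np.nonzero(ye);w=ray(c,np.c_[u,v],.039)*1000
ex=np.array([-.1684,.9857]);ey=np.array([-ex[1],ex[0]]);o=np.array([569.6,31.5])
q=(w[:,:2]-o)@np.c_[ex,ey];print("flap in chute",q.mean(0),q.min(0),q.max(0))
# stop: bright aluminium
v,u=np.nonzero((hsv[...,1]<60)&(hsv[...,2]>190));s=(u>185)&(u<225)&(v>190)&(v<230)
q=(ray(c,np.c_[u[s],v[s]],.035)[:,:2]*1000-o)@np.c_[ex,ey];print("alu",q.mean(0),q.min(0),q.max(0))
for n,a in(("mouth",-62),("flap",0),("end",236)):print(n,o+a*ex)
E
```

```text
0.02 [548.67186546 370.23444176] [ 444. -252.] [88. 62.] 18.2
0.04 [548.67186546 370.23444176] [ 445. -249.] [87. 61.] 18.2
0.02 [597.33190536 293.39625835] [ 601. -353.] [60. 87.] 60.5
0.04 [597.33190536 293.39625835] [ 600. -348.] [59. 86.] 60.5
0.02 [538.40622902 283.68749619] [ 621. -233.] [33. 52.] 53.1
0.04 [538.40622902 283.68749619] [ 619. -229.] [33. 52.] 53.1
0.02 [617.1875  242.96875] [ 705. -395.] [55. 39.] 0.2
0.04 [617.1875  242.96875] [ 702. -389.] [54. 38.] 0.2
flap in chute [0.24236313 3.7410704 ] [ -1.40276002 -28.7519581 ] [ 2.774432   38.97784925]
alu [196.66799761   9.29117366] [189.08117071 -23.27535881] [203.41943947  42.00117688]
mouth [580.0408 -29.6134]
flap [569.6  31.5]
end [529.8576 264.1252]
```

step_arm:
  moves:
    - [-0.16,-0.2,0,0,0,0]
    - [-0.34,-0.4,0,0,0,0]
    - [-0.5,-0.6,0,0,0,0]
    - [-0.67,-0.8,0,0,0,0]
    - [-0.67,-0.8,0,0,0,0]
  fingers: 1
  newtons: 15

```text
t: 0.72
position: [0.2753, 0.3619, 0.2224]
tool_rot: [-3.14, 0.0, 2.869]
contact_force: [0.6, 0.6, 0.4]
opening: 0.0919
finger_force: 0.0
```

step_arm:
  moves:
    - [-0.16,-0.2,0,0,0,0]
    - [-0.34,-0.4,0,0,0,0]
    - [-0.5,-0.6,0,0,0,0]
    - [-0.67,-0.8,0,0,0,0]
    - [-0.67,-0.8,0,0,0,0]

```text
t: 1.35
position: [0.3842, 0.1253, 0.2227]
tool_rot: [3.142, 0.001, 2.868]
contact_force: [-0.3, 0.3, -0.4]
opening: 0.0918
finger_force: 0.0
```

step_arm:
  moves:
    - [-0.16,-0.2,0,0,0,0]
    - [-0.34,-0.4,0,0,0,0]
    - [-0.5,-0.6,0,0,0,0]
    - [-0.67,-0.8,0,0,0,0]
    - [-0.67,-0.8,0,0,0,0]

```text
t: 1.98
position: [0.4928, -0.1116, 0.2223]
tool_rot: [3.142, 0.001, 2.869]
contact_force: [0.5, 0.1, -0.9]
opening: 0.0922
finger_force: 0.0
```

step_arm:
  moves:
    - [-0.16,-0.2,0,0,0,0.1]
    - [-0.34,-0.4,0,0,0,0.2]
    - [-0.5,-0.6,0,0,0,0.31]
    - [-0.67,-0.8,0,0,0,0.31]
    - [-0.67,-0.8,0,0,0,0.31]
    - [-0.67,-0.8,0,0,0,0.31]

```text
t: 2.72
position: [0.5995, -0.3456, 0.2217]
tool_rot: [3.141, -0.002, 2.629]
contact_force: [-0.0, 0.1, 0.6]
opening: 0.092
finger_force: 0.0
```

```bash
cat >>h.py <<'E'
from scipy.spatial.transform import Rotation as Ro
def wcam(robot):
    s=robot.get_state();c=robot.capture("wrist");T=np.eye(4);T[:3,:3]=Ro.from_euler("xyz",s["tool_rot"]).as_matrix();T[:3,3]=s["position"]
    M=np.linalg.inv(T@np.array(c["tool_from_camera"]));return dict(frame=c["frame"],intrinsics=np.array(c["intrinsics"]),R=M[:3,:3],t=M[:3,3]),s
E
python3 - <<'E'
from h import *
from workcell import robot
c,s=wcam(robot);f=c["frame"];cv2.imwrite("pics/w1.png",f[:,:,::-1])
hsv=cv2.cvtColor(f,cv2.COLOR_RGB2HSV)
m=((hsv[...,1]>100)*255).astype(np.uint8)
for k in cv2.findContours(m,0,1)[0]:
    if cv2.contourArea(k)<1500: continue
    w=ray(c,cv2.convexHull(k)[:,0],.04)[:,:2]*1000
    r=cv2.minAreaRect(w.astype(np.float32));print(k[:,0].mean(0),np.round(r[0],1),np.round(r[1]),round(r[2],1))
E
```

```text
[372.50411862 353.99176277] [ 885.8 -321.4] [385.  39.] 60.6
[250.83589744 177.45641026] [ 602.5 -349.8] [56. 83.] 60.6
[343.25342466 142.7739726 ] [ 618.6 -239.7] [42. 55.] 54.2
[ 54.82352941 131.73202614] [ 446.9 -513.3] [34. 71.] 0.4
[264.31472081  17.03045685] [ 467.1 -260.5] [83. 48.] 60.6
```

View pics/w1.png

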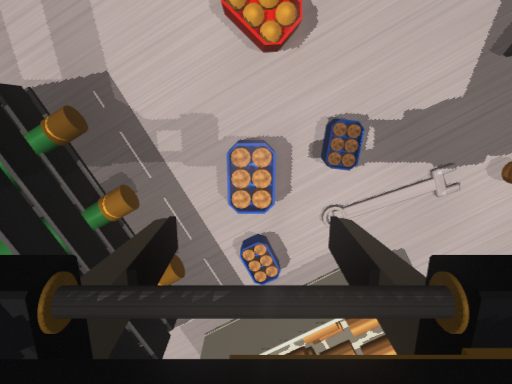

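The wrist view shows the blue cassette centred between the fingers at px (251,177), measuring 56x83 mm at (0.6025, -0.350), which agrees with the top view. Descending to grip.

step_arm:
  moves:
    - [-0.02,-0.01,0.2,0,0,0]
    - [-0.02,-0.01,0.42,0,0,0]
    - [-0.02,-0.01,0.62,0,0,0]
    - [-0.02,-0.01,0.74,0,0,0]
    - [-0.02,-0.01,0.8,0,0,0]
    - [-0.02,-0.01,0.81,0,0,0]
    - [-0.02,-0.01,0.81,0,0,0]

```text
t: 3.65
position: [0.6031, -0.3518, 0.0215]
tool_rot: [3.142, 0.002, 2.629]
contact_force: [-0.6, 0.4, -0.9]
opening: 0.0918
finger_force: 0.0
```

step_arm:
  moves:
    - [0,0,0,0,0,0]
    - [0,0,0,0,0,0]
    - [0,0,0,0,0,0]
    - [0,0,0,0,0,0]
    - [0,0,0,0,0,0]
    - [0,0,0,0,0,0]
    - [0,0,0,0,0,0]
    - [0,0,0,0,0,0]
  fingers: -1
  newtons: 15

```text
t: 4.65
position: [0.6025, -0.3518, 0.0203]
tool_rot: [3.141, 0.0, 2.628]
contact_force: [0.7, 1.9, 6.3]
opening: 0.0562
finger_force: 15.0
```

Gripped at 56.2 mm, which is the cassette's width. I'll lift, carry it over the small cassette, and turn it into line with the chute (yaw 99.7°).

step_arm:
  moves:
    - [0,0,-0.1,0,0,0]
    - [0,0,-0.28,0,0,0]
    - [0,0,-0.4,0,0,0]
    - [0.06,0.1,-0.4,0,0,0.2]
    - [0.16,0.26,-0.4,0,0,0.4]
    - [0.28,0.44,-0.4,0,0,0.6]
    - [0.4,0.62,-0.4,0,0,0.8]
    - [0.5,0.78,-0.4,0,0,1]
    - [0.58,0.9,-0.4,0,0,1]
    - [0.616,0.961,-0.4,0,0,1]
    - [0.616,0.961,-0.4,0,0,1]
  newtons: 20

```text
t: 6.02
position: [0.5858, -0.0665, 0.1196]
tool_rot: [-3.141, 0.0, 1.845]
contact_force: [0.5, 0.4, -3.3]
opening: 0.056
finger_force: 20.0
```

step_arm:
  moves:
    - [0,0,0,0,0,0.1]
    - [0,0,0,0,0,0.13]
    - [0,0,0,0,0,0.13]

```text
t: 6.4
position: [0.586, -0.0679, 0.1199]
tool_rot: [-3.141, 0.0, 1.741]
contact_force: [0.4, 0.3, -3.0]
opening: 0.0558
finger_force: 20.0
```

```bash
python3 - <<'E'
from h import *
from workcell import robot
c,s=wcam(robot);f=c["frame"]
t=robot.capture("top")["frame"][150:275,190:330]
cv2.imwrite("pics/w2.png",np.hstack([cv2.resize(f,(400,300)),cv2.resize(t,(336,300),interpolation=2)])[:,:,::-1])
cv2.imwrite("w2full.png",f[:,:,::-1])
print(s["position"],s["tool_rot"],s["opening"])
ex=np.array([-.1684,.9857]);ey=np.array([-ex[1],ex[0]]);o=np.array([569.6,31.5])
print((np.array(s["position"][:2])*1000-o)@np.c_[ex,ey])
E
```

```text
[ 0.58603379 -0.06787326  0.11991331] [-3.14134535e+00  1.82932668e-04  1.74095114e+00] 0.05578254919359464
[-100.71967103    0.53566544]
```

View pics/w2.png

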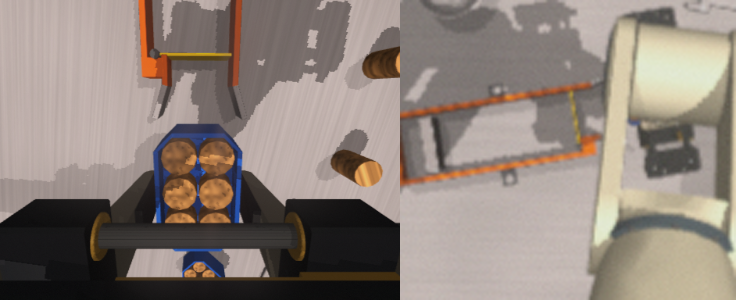

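The wrist view (left half) shows the cassette held square at px (197,180), with the mouth ahead at (200,105) and the yellow flap at (195,54). I'll check the lateral alignment from this view.

```bash
python3 - <<'E'
from h import *
from workcell import robot
c,s=wcam(robot);f=c["frame"];hsv=cv2.cvtColor(f,cv2.COLOR_RGB2HSV)
ex=np.array([-.1684,.9857]);ey=np.array([-ex[1],ex[0]]);o=np.array([569.6,31.5])
def ch(m,z,n):
    v,u=np.nonzero(m);q=(ray(c,np.c_[u,v],z)[:,:2]*1000-o)@np.c_[ex,ey];print(n,len(q),q.mean(0).round(1),np.percentile(q,[2,98],axis=0).round(1).tolist());return q
H=lambda a,b:cv2.inRange(hsv,a,b)
ye=H((20,120,80),(33,255,255));ye[110:]=0;ch(ye,.039,"flap")
og=H((4,150,60),(16,255,255));og[115:]=0;q=ch(og,.04,"orange")
for x in range(0,85,15):
    y=np.sort(q[abs(q[:,0]-x)<3][:,1]);g=np.diff(y);i=g.argmax() if len(g) else 0
    if len(y):print(x,y[0].round(1),y[i].round(1),y[i+1].round(1),y[-1].round(1))
bl=H((100,90,30),(130,255,255));bl[:200]=0;bl[340:]=0;ch(bl,.12+.02,"blue")
E
```

```text
flap 687 [-0.7  2.2] [[-4.4, -29.1], [2.0, 33.6]]
orange 4337 [  2.9 -34.1] [[-24.9, -193.8], [45.3, 54.4]]
0 -194.4 -165.0 -38.9 54.7
15 -39.6 -34.3 43.2 54.6
30 -39.7 -33.9 42.7 54.9
45 -39.7 -33.9 42.6 54.8
blue 3443 [-108.4   -0.4] [[-151.9, -27.5], [-74.4, 27.9]]
```

The wrist view puts the chute about 2 mm to the right of my estimate, so I'll shift by that, lower and release.

step_arm:
  moves:
    - [0,0.008,0.1,0,0,0]
    - [0,0.008,0.24,0,0,0]
    - [0,0.008,0.34,0,0,0]
    - [0,0.008,0.38,0,0,0]
    - [0,0.008,0.395,0,0,0]
    - [0,0.008,0.397,0,0,0]
    - [0,0.008,0.397,0,0,0]

```text
t: 7.42
position: [0.5887, -0.0667, 0.0217]
tool_rot: [3.14, 0.0, 1.741]
contact_force: [-1.2, -0.2, -3.5]
opening: 0.0558
finger_force: 20.0
```

step_arm:
  moves:
    - [0,0,0,0,0,0]
    - [0,0,0,0,0,0]
    - [0,0,0,0,0,0]
    - [0,0,0,0,0,0]
  fingers: 1

```text
t: 7.92
position: [0.5881, -0.0666, 0.021]
tool_rot: [3.141, 0.0, 1.741]
contact_force: [0.1, 0.2, -0.6]
opening: 0.0916
finger_force: 0.0
```

Released at chute x ≈ -100, y ≈ -2 mm. Now up, back behind the cassette, close the fingers, and down.

step_arm:
  moves:
    - [0,0,-0.1,0,0,0]
    - [0,0,-0.24,0,0,0]
    - [0,0,-0.28,0,0,0]
    - [-0.1,0,-0.28,0,0,0]
    - [-0.24,0,-0.28,0,0,0]
    - [-0.27,0,-0.28,0,0,0]
    - [-0.27,0,-0.28,0,0,0]

```text
t: 8.8
position: [0.5989, -0.1331, 0.0901]
tool_rot: [-3.141, -0.001, 1.74]
contact_force: [0.5, -0.1, -0.0]
opening: 0.0918
finger_force: 0.0
```

step_arm:
  moves:
    - [0,0,0,0,0,0]
    - [0,0,0,0,0,0]
    - [0,0,0,0,0,0]
    - [0,0,0,0,0,0]
    - [0,0,0,0,0,0]
    - [0,0,0,0,0,0]
    - [0,0,0,0,0,0]
    - [0,0,0,0,0,0]
  fingers: -1
  newtons: 10

```text
t: 9.8
position: [0.5994, -0.1332, 0.0908]
tool_rot: [-3.142, -0.0, 1.741]
contact_force: [-0.7, -1.1, -0.5]
opening: 0.0142
finger_force: 0.0
```

```bash
python3 - <<'E'
from h import *
from workcell import robot
c,s=wcam(robot);f=c["frame"];cv2.imwrite("pics/w3.png",f[:,:,::-1]);hsv=cv2.cvtColor(f,cv2.COLOR_RGB2HSV)
ex=np.array([-.1684,.9857]);ey=np.array([-ex[1],ex[0]]);o=np.array([569.6,31.5])
print(s["position"],s["opening"],(np.array(s["position"][:2])*1000-o)@np.c_[ex,ey])
E
```

```text
[ 0.59942633 -0.13319274  0.09081647] 0.014168891806221974 [-167.36039039   -1.6655573 ]
```

View pics/w3.png

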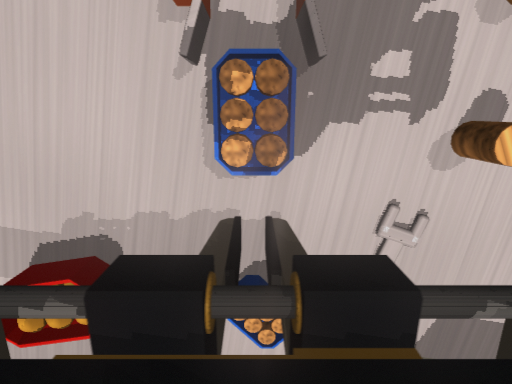

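The cassette stands square at the mouth, px (255,112), between the flares at (195,30) and (310,30). Now I'll lower behind it and start pushing.

step_arm:
  moves:
    - [0,0,0.1,0,0,0]
    - [0,0,0.2,0,0,0]
    - [0,0,0.26,0,0,0]
    - [0,0,0.275,0,0,0]
    - [0,0,0.275,0,0,0]

```text
t: 10.48
position: [0.5997, -0.1332, 0.0224]
tool_rot: [3.141, 0.0, 1.741]
contact_force: [-0.5, -0.1, 0.1]
opening: 0.0007
finger_force: 0.0
```

step_arm:
  moves:
    - [0.03,0,0,0,0,0]
    - [0.05,0,0,0,0,0]
    - [0.07,0,0,0,0,0]
    - [0.09,0,0,0,0,0]
    - [0.11,0,0,0,0,0]
    - [0.13,0,0,0,0,0]
    - [0.15,0,0,0,0,0]
    - [0.17,0,0,0,0,0]
    - [0.19,0,0,0,0,0]
    - [0.21,0,0,0,0,0]
    - [0.23,0,0,0,0,0]
    - [0.25,0,0,0,0,0]

```text
t: 11.98
position: [0.5888, -0.0712, 0.0221]
tool_rot: [-3.142, -0.0, 1.741]
contact_force: [0.7, -3.4, 2.7]
opening: 0.0003
finger_force: 1.6
```

step_arm:
  moves:
    - [0.02,0,0,0,0,0]
    - [0.04,0,0,0,0,0]
    - [0.06,0,0,0,0,0]
    - [0.08,0,0,0,0,0]
    - [0.1,0,0,0,0,0]
    - [0.12,0,0,0,0,0]

```text
t: 12.72
position: [0.5837, -0.0418, 0.0221]
tool_rot: [-3.141, 0.0, 1.741]
contact_force: [0.5, -5.8, 1.7]
opening: 0.0003
finger_force: 2.6
```

step_arm:
  moves:
    - [0.02,0,0,0,0,0]
    - [0.04,0,0,0,0,0]
    - [0.06,0,0,0,0,0]
    - [0.08,0,0,0,0,0]
    - [0.1,0,0,0,0,0]
    - [0.12,0,0,0,0,0]

```text
t: 13.48
position: [0.5787, -0.012, 0.0221]
tool_rot: [3.142, -0.0, 1.741]
contact_force: [1.5, -3.8, 1.4]
opening: 0.0002
finger_force: 2.0
```

```bash
python3 - <<'E'
from h import *
from workcell import robot
c,s=wcam(robot);f=c["frame"];cv2.imwrite("pics/w4.png",f[:,:,::-1])
ex=np.array([-.1684,.9857]);ey=np.array([-ex[1],ex[0]]);o=np.array([569.6,31.5])
print(s["position"],s["contact_force"],(np.array(s["position"][:2])*1000-o)@np.c_[ex,ey])
E
```

```text
[ 0.57869793 -0.0120197   0.0220628 ] [ 1.45582739 -3.79956591  1.35944668] [-44.42946188  -1.63911071]
```

View pics/w4.png

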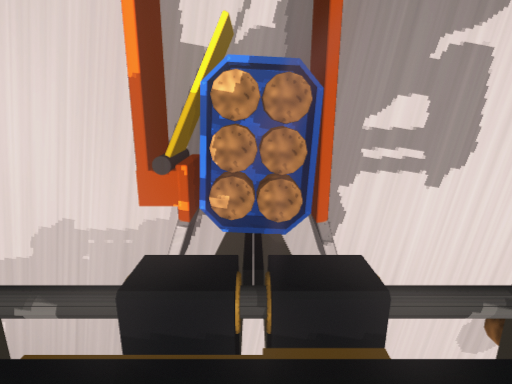

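The wrist view shows the cassette in the throat at px (258,145), with the flap swung wide open from (170,160) to (228,15). It leans slightly to the right wall, and forces are low. Continuing.

step_arm:
  moves:
    - [0.02,0,0,0,0,0]
    - [0.04,0,0,0,0,0]
    - [0.06,0,0,0,0,0]
    - [0.08,0,0,0,0,0]
    - [0.1,0,0,0,0,0]
    - [0.12,0,0,0,0,0]
    - [0.14,0,0,0,0,0]
    - [0.16,0,0,0,0,0]
    - [0.18,0,0,0,0,0]
    - [0.2,0,0,0,0,0]

```text
t: 14.78
position: [0.5702, 0.0372, 0.0221]
tool_rot: [3.142, -0.0, 1.741]
contact_force: [1.5, -2.6, -0.5]
opening: 0.0004
finger_force: 1.3
```

step_arm:
  moves:
    - [0.02,0,0,0,0,0]
    - [0.04,0,0,0,0,0]
    - [0.06,0,0,0,0,0]
    - [0.08,0,0,0,0,0]
    - [0.1,0,0,0,0,0]
    - [0.12,0,0,0,0,0]
    - [0.14,0,0,0,0,0]
    - [0.16,0,0,0,0,0]
    - [0.18,0,0,0,0,0]
    - [0.2,0,0,0,0,0]

```text
t: 16.02
position: [0.5617, 0.0865, 0.0221]
tool_rot: [-3.141, -0.0, 1.741]
contact_force: [1.7, -1.6, -0.5]
opening: 0.0004
finger_force: 0.7
```

```bash
python3 - <<'E'
from h import *
from workcell import robot
c,s=wcam(robot);f=c["frame"];cv2.imwrite("pics/w5.png",f[:,:,::-1])
ex=np.array([-.1684,.9857]);ey=np.array([-ex[1],ex[0]]);o=np.array([569.6,31.5])
print(s["position"],s["contact_force"],(np.array(s["position"][:2])*1000-o)@np.c_[ex,ey])
E
```

```text
[0.56165022 0.08653428 0.02207022] [ 1.68056286 -1.6260041  -0.4891227 ] [55.58603701 -1.43167091]
```

View pics/w5.png

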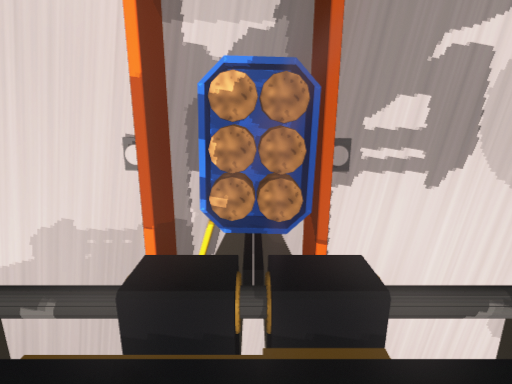

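The cassette is past the flap, with the fingers behind it holding the flap ajar (yellow at px (207,240)). The stop isn't in view yet, so I'll estimate its face from the first top picture to shorten the felt approach, and make a safe 12 mm advance.

```bash
python3 - <<'E'
from h import *
c=pickle.load(open("cap0.pkl","rb"))["top"]
ex=np.array([-.1684,.9857]);ey=np.array([-ex[1],ex[0]]);o=np.array([569.6,31.5])
g=cv2.cvtColor(c["frame"],cv2.COLOR_RGB2GRAY).astype(np.float32)
xs=np.arange(150,215,2.)
acc=0
for y in range(-10,40,4):
    W=np.array([[*( (o+x*ex+y*ey)/1000),.035] for x in xs]);p=proj(c,W).astype(np.float32)
    acc=acc+cv2.remap(g,p[:,0],p[:,1],1).ravel()
print([(int(x),int(a/13)) for x,a in zip(xs,acc)])
E
```

```text
[(150, 167), (152, 167), (154, 167), (156, 167), (158, 167), (160, 167), (162, 168), (164, 167), (166, 166), (168, 161), (170, 154), (172, 150), (174, 146), (176, 140), (178, 122), (180, 96), (182, 74), (184, 68), (186, 85), (188, 131), (190, 182), (192, 207), (194, 217), (196, 219), (198, 219), (200, 217), (202, 206), (204, 176), (206, 146), (208, 125), (210, 117), (212, 117), (214, 122)]
```

step_arm:
  moves:
    - [0.01,0,0,0,0,0]
    - [0.02,0,0,0,0,0]
    - [0.03,0,0,0,0,0]
    - [0.04,0,0,0,0,0]
    - [0.05,0,0,0,0,0]
    - [0.05,0,0,0,0,0]

```text
t: 16.82
position: [0.5598, 0.0988, 0.0221]
tool_rot: [3.141, -0.0, 1.741]
contact_force: [-0.4, -1.4, -0.9]
opening: 0.0004
finger_force: 1.1
```

The rubber face is at about 179 mm, so contact is expected at TCP x ≈ 85 (now 68). I'll advance 9 mm, then feel.

step_arm:
  moves:
    - [0.01,0,0,0,0,0]
    - [0.018,0,0,0,0,0]
    - [0.026,0,0,0,0,0]
    - [0.032,0,0,0,0,0]
    - [0.036,0,0,0,0,0]
    - [0.036,0,0,0,0,0]

```text
t: 17.58
position: [0.5584, 0.1076, 0.0222]
tool_rot: [3.141, -0.0, 1.741]
contact_force: [2.0, -0.1, -0.4]
opening: 0.0004
finger_force: 0.5
```

step_arm:
  moves:
    - [0.004,0,0,0,0,0]
    - [0.008,0,0,0,0,0]
    - [0.01,0,0,0,0,0]
    - [0.01,0,0,0,0,0]

```text
t: 18.08
position: [0.5576, 0.1098, 0.0222]
tool_rot: [-3.141, 0.0, 1.741]
contact_force: [0.2, -3.1, 2.3]
opening: 0.0005
finger_force: 1.3
```

step_arm:
  moves:
    - [0.004,0,0,0,0,0]
    - [0.008,0,0,0,0,0]
    - [0.01,0,0,0,0,0]
    - [0.01,0,0,0,0,0]

```text
t: 18.58
position: [0.5573, 0.1123, 0.0221]
tool_rot: [-3.142, -0.0, 1.741]
contact_force: [0.5, -2.2, 1.5]
opening: 0.0008
finger_force: 1.3
```

step_arm:
  moves:
    - [0.004,0,0,0,0,0]
    - [0.008,0,0,0,0,0]
    - [0.008,0,0,0,0,0]

```text
t: 18.95
position: [0.5569, 0.1144, 0.0221]
tool_rot: [-3.142, -0.0, 1.741]
contact_force: [-0.4, -1.7, 2.4]
opening: 0.0006
finger_force: 1.1
```

step_arm:
  moves:
    - [0.004,0,0,0,0,0]
    - [0.008,0,0,0,0,0]
    - [0.008,0,0,0,0,0]

```text
t: 19.32
position: [0.5566, 0.1163, 0.022]
tool_rot: [-3.141, -0.0, 1.741]
contact_force: [-0.4, -1.9, 1.9]
opening: 0.0008
finger_force: 0.9
```

step_arm:
  moves:
    - [0.004,0,0,0,0,0]
    - [0.008,0,0,0,0,0]
    - [0.008,0,0,0,0,0]

```text
t: 19.7
position: [0.5563, 0.1183, 0.0221]
tool_rot: [-3.142, -0.0, 1.741]
contact_force: [-0.4, -1.4, 1.6]
opening: 0.0006
finger_force: 0.8
```

step_arm:
  moves:
    - [0.004,0,0,0,0,0]
    - [0.008,0,0,0,0,0]
    - [0.008,0,0,0,0,0]

```text
t: 20.08
position: [0.556, 0.12, 0.0221]
tool_rot: [3.142, 0.0, 1.741]
contact_force: [2.1, -2.9, 0.7]
opening: 0.0005
finger_force: 1.8
```

step_arm:
  moves:
    - [0.004,0,0,0,0,0]
    - [0.006,0,0,0,0,0]
    - [0.006,0,0,0,0,0]

```text
t: 20.45
position: [0.5559, 0.1209, 0.0221]
tool_rot: [3.141, 0.001, 1.741]
contact_force: [1.5, -7.5, 0.1]
opening: 0.0002
finger_force: 4.0
```

Contact felt (7.5 N). One millimetre more, and hold.

step_arm:
  moves:
    - [0.002,0,0,0,0,0]
    - [0.004,0,0,0,0,0]
    - [0.004,0,0,0,0,0]
    - [0.004,0,0,0,0,0]

```text
t: 20.95
position: [0.5558, 0.1215, 0.0221]
tool_rot: [3.141, 0.001, 1.741]
contact_force: [1.7, -10.6, -0.0]
opening: 0.0004
finger_force: 5.4
```

step_arm:
  moves:
    - [0.002,0,0,0,0,0]
    - [0.003,0,0,0,0,0]
    - [0.003,0,0,0,0,0]
    - [0.003,0,0,0,0,0]
    - [0.003,0,0,0,0,0]
    - [0.003,0,0,0,0,0]

```text
t: 21.7
position: [0.5558, 0.1219, 0.0221]
tool_rot: [3.141, 0.002, 1.742]
contact_force: [2.6, -13.4, 0.2]
opening: 0.0005
finger_force: 6.6
```

Held at about 13 N of push, roughly 11 N on the stop after friction. Now I'll back off slowly and lift straight out.

step_arm:
  moves:
    - [-0.01,0,0,0,0,0]
    - [-0.02,0,0,0,0,0]
    - [-0.03,0,0,0,0,0]
    - [-0.04,0,0,0,0,0]
    - [-0.04,0,-0.04,0,0,0]
    - [-0.04,0,-0.12,0,0,0]
    - [-0.04,0,-0.22,0,0,0]
    - [-0.04,0,-0.36,0,0,0]
    - [-0.04,0,-0.5,0,0,0]
    - [-0.04,0,-0.5,0,0,0]

```text
t: 22.95
position: [0.559, 0.114, 0.1505]
tool_rot: [3.136, -0.0, 1.741]
contact_force: [0.2, -0.1, 1.1]
opening: 0.0006
finger_force: 0.0
```

step_arm:
  moves:
    - [-0.12,0,0,0,0,0]
    - [-0.3,0,0,0,0,0]
    - [-0.42,0,0,0,0,0]
    - [-0.42,0,0,0,0,0]

```text
t: 23.45
position: [0.5746, 0.0085, 0.1464]
tool_rot: [-3.141, -0.0, 1.738]
contact_force: [0.2, -0.4, -0.3]
opening: 0.0005
finger_force: 0.0
```

```bash
python3 - <<'E'
from h import *
from workcell import robot
c,s=wcam(robot);f=c["frame"];cv2.imwrite("pics/w6.png",f[:,:,::-1]);hsv=cv2.cvtColor(f,cv2.COLOR_RGB2HSV)
ex=np.array([-.1684,.9857]);ey=np.array([-ex[1],ex[0]]);o=np.array([569.6,31.5])
for n,m,z in(("blue",cv2.inRange(hsv,(100,90,30),(130,255,255)),.04),("flap",cv2.inRange(hsv,(20,120,80),(33,255,255)),.039)):
    k=max(cv2.findContours(m,0,1)[0],key=cv2.contourArea);q=(ray(c,k[:,0],z)[:,:2]*1000-o)@np.c_[ex,ey]
    print(n,q.min(0),q.max(0),cv2.minAreaRect(q.astype(np.float32)))
print(s["position"],s["contact_force"])
E
```

```text
blue [ 93.07665292 -34.06227748] [132.73695573  21.65917455] ((112.88713073730469, -6.168024063110352), (55.726287841796875, 39.577117919921875), 89.87352752685547)
flap [ -0.509769   -31.98252043] [ 6.83534752 36.74786097] ((3.1631710529327393, 2.3789596557617188), (68.73148345947266, 7.273107528686523), 89.93318176269531)
[0.57456299 0.00848012 0.14644159] [ 0.21832615 -0.37653309 -0.34341521]
```

View pics/w6.png

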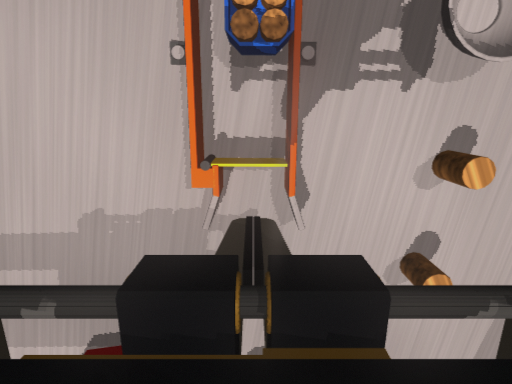

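The flap is shut at px (250,163). The cassette rests beyond it with its rear face at about 95 mm (middle ≈ 137 mm, y ≈ -5 mm), and the arm is clear. Handing in.

```bash
python3 -c "
from workcell import robot
print(robot.sign_off())"
```

```text
the job is handed in; nothing more can be done
None
```

The blue cassette is through the flap and home on the depth stop, where I held it with about 11 N (estimated). The flap is shut, the arm is clear, and I handed the job in at about 23.5 s; no verdict came back.

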